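# Snap the tub lid shut with a fingertip

### The job

Snap the tub's lid shut: follow its rim with your fingertips and press all seven snap tabs fully down one after another, starting at the left end of the near edge, going along it to the right and then up the right side from near to far. Press gently and do not grasp, lift or shove the tub; the label roll stays standing on the lid and everything else stays where it is.

Things in the scene. Friction and masses are not known exactly. Their poses are not given: they have to be found in the camera images.
- tub: closed tub, white with grey lid, loose, 4 kg, 200 x 250 mm, 70 mm tall to the lid rim. Origin: centre of the underside. Own +x away from the robot, +y to its left (turned up to 0.35 rad). Seven white snap tabs on the rim: 1-4 along the near edge left to right, 5-7 on the right edge near to far. Lid middle at 72 mm, bare rim between and beside tabs 70 mm, low ridges on far and left edges 76 mm
- tab1 (a joint): how far tab 1 is pressed down, m: 0 fully up, 0.008 fully down on its stop; starts 0 to 0.001; no spring: it slides down against about 1.5 N of friction and stays where it is left
- tab1_top (a point): middle of the crown (top face) of tab 1, the first along the path, at x -82, y 92 mm in the tub's frame; 87 mm above the table when up, 79 when down. The tab is 46 mm long along its row, 20 wide: a flat 6 mm crown and at both ends a ramp that falls 10 mm over 20, so fingertips sliding along the row at about 80 mm ride onto it and push it down
- tab2 (a joint): how far tab 2 is pressed down, m: 0 fully up, 0.008 fully down on its stop; starts 0 to 0.001; no spring: it slides down against about 1.5 N of friction and stays where it is left
- tab2_top (a point): middle of the crown (top face) of tab 2, the second along the path, at x -82, y 44 mm in the tub's frame; 87 mm above the table when up, 79 when down. The tab is 46 mm long along its row, 20 wide: a flat 6 mm crown and at both ends a ramp that falls 10 mm over 20, so fingertips sliding along the row at about 80 mm ride onto it and push it down
- tab3 (a joint): how far tab 3 is pressed down, m: 0 fully up, 0.008 fully down on its stop; starts 0 to 0.001; no spring: it slides down against about 1.5 N of friction and stays where it is left
- tab3_top (a point): middle of the crown (top face) of tab 3, the third along the path, at x -82, y -4 mm in the tub's frame; 87 mm above the table when up, 79 when down. The tab is 46 mm long along its row, 20 wide: a flat 6 mm crown and at both ends a ramp that falls 10 mm over 20, so fingertips sliding along the row at about 80 mm ride onto it and push it down
- tab4 (a joint): how far tab 4 is pressed down, m: 0 fully up, 0.008 fully down on its stop; starts 0 to 0.001; no spring: it slides down against about 1.5 N of friction and stays where it is left
- tab4_top (a point): middle of the crown (top face) of tab 4, the fourth along the path, at x -82, y -52 mm in the tub's frame; 87 mm above the table when up, 79 when down. The tab is 46 mm long along its row, 20 wide: a flat 6 mm crown and at both ends a ramp that falls 10 mm over 20, so fingertips sliding along the row at about 80 mm ride onto it and push it down
- tab5 (a joint): how far tab 5 is pressed down, m: 0 fully up, 0.008 fully down on its stop; starts 0 to 0.001; no spring: it slides down against about 1.5 N of friction and stays where it is left
- tab5_top (a point): middle of the crown (top face) of tab 5, the fifth along the path, at x -36, y -107 mm in the tub's frame; 87 mm above the table when up, 79 when down. The tab is 46 mm long along its row, 20 wide: a flat 6 mm crown and at both ends a ramp that falls 10 mm over 20, so fingertips sliding along the row at about 80 mm ride onto it and push it down
- tab6 (a joint): how far tab 6 is pressed down, m: 0 fully up, 0.008 fully down on its stop; starts 0 to 0.001; no spring: it slides down against about 1.5 N of friction and stays where it is left
- tab6_top (a point): middle of the crown (top face) of tab 6, the sixth along the path, at x 12, y -107 mm in the tub's frame; 87 mm above the table when up, 79 when down. The tab is 46 mm long along its row, 20 wide: a flat 6 mm crown and at both ends a ramp that falls 10 mm over 20, so fingertips sliding along the row at about 80 mm ride onto it and push it down
- tab7 (a joint): how far tab 7 is pressed down, m: 0 fully up, 0.008 fully down on its stop; starts 0 to 0.001; no spring: it slides down against about 1.5 N of friction and stays where it is left
- tab7_top (a point): middle of the crown (top face) of tab 7, the seventh along the path, at x 60, y -107 mm in the tub's frame; 87 mm above the table when up, 79 when down. The tab is 46 mm long along its row, 20 wide: a flat 6 mm crown and at both ends a ramp that falls 10 mm over 20, so fingertips sliding along the row at about 80 mm ride onto it and push it down
- label_roll: roll of blank white labels, 68 mm across, 40 mm tall, loose, standing on the tub's lid, behind and left of the tabs; origin: centre of its underside
- red_cap_jar: white jar with a red cap, 72 mm across, 121 mm tall, loose, to the left of the tub; origin: centre of its underside
- box_cutter: yellow box cutter, 158 x 20 x 18 mm, loose, lying on the table just right of the tub, pointing away from the robot; origin: centre of its underside
- tape_roll: roll of tan tape, 104 mm across, 48 mm tall, loose, lying on the table to the right; origin: centre of its underside
- date_stamp: hand stamp with a red grip, 34 x 32 x 87 mm, loose, to the right near the sealer; origin: centre of its underside
- probe_thermometer: white probe thermometer, 161 x 30 x 17 mm, loose, lying on the table to the right; origin: centre of its underside

How it is judged:
On the way, in this order (a step that is already met when the one before it is completed fails the run):
1. tab 1 is pressed down (at least 5 of its 8 mm), before the tabs that follow it (value of joint tab1 above 0.005 m), for 0.05 s.
2. tab 2 is pressed down (at least 5 of its 8 mm), before the tabs that follow it (value of joint tab2 above 0.005 m), for 0.05 s.
3. tab 3 is pressed down (at least 5 of its 8 mm), before the tabs that follow it (value of joint tab3 above 0.005 m), for 0.05 s.
4. tab 4 is pressed down (at least 5 of its 8 mm), before the tabs that follow it (value of joint tab4 above 0.005 m), for 0.05 s.
5. tab 5 is pressed down (at least 5 of its 8 mm), before the tabs that follow it (value of joint tab5 above 0.005 m), for 0.05 s.
6. tab 6 is pressed down (at least 5 of its 8 mm), before the tabs that follow it (value of joint tab6 above 0.005 m), for 0.05 s.
7. tab 7 is pressed down (at least 5 of its 8 mm), before the tabs that follow it (value of joint tab7 above 0.005 m), for 0.05 s.
At the end, for the whole second after the job is handed in: All seven tabs are down by at least 5 of their 8 mm; the tub is at rest, level and within 30 mm of where it stood; the label roll stands on its lid (value of joint each of tab1, tab2, tab3, tab4, tab5, tab6, tab7 above 0.005 m and distance of tub from where it was at the start of the episode below 0.03 m and linear speed of tub below 0.02 m/s and angle between tub's own z axis and vertical below 0.05 rad and angle between label_roll's own z axis and vertical below 0.1 rad and z of label_roll in the frame of tub above 0.06 m); the robot touches nothing.
It fails at once if the tub is shoved more than 30 mm or lifted more than 10 mm (distance of tub from where it was at the start of the episode above 0.03 m or height (world z) of tub above 0.01 m).
It fails at once if the fingers press on the tub or its tabs with more than 40 N (contact force between the fingers and tub above 40 N).
It fails at once if the label roll is moved more than 40 mm, or another loose thing more than 25 mm (distance of label_roll from where it was at the start of the episode above 0.04 m or distance of any of red_cap_jar, box_cutter, tape_roll, date_stamp, probe_thermometer from where it was at the start of the episode above 0.025 m).
It also fails if it takes over 51 s, if anything falls off the work surface, if the arm or the gripper's body presses on something with over 40 N, if the wrist force passes 120 N, or if a joint passes its speed limit or range.

### The arm

A 6-joint arm with a two-finger parallel gripper is mounted at the origin on a cart in front of the work surface, level with it; the furniture and walls round the work are solid. World frame = base frame: x ahead of the robot, y to its left, z up, the work surface at z = 0. Lengths are in m, angles in rad, forces in N, time in s.
With the tool pointing down it reaches from about 0.35 to 0.975 m from the base axis. Payload 4.9 kg.
Tool frame: the origin (TCP) lies midway between the tips of the shut fingers; the grasp point (between the pads) lies 19 mm behind it; z points along the fingers, y is the direction in which the jaws open and shut (so a half turn about z gives the same grasp; the last joint's range is limited). The gripper opens to 85 mm and grips with 20 to 120 N. Pads are 22 mm wide; open, the fingers measure 114 mm over their backs; the gripper's body (76 mm by 85 mm) begins 54 mm behind the grasp point. The pads swing forward as they close: fully open they stand 13 mm farther back than shut.
Start: joints at [-0.119, 0.053, 1.613, -0, 1.476, -0.119], TCP at [0.625, 0, 0.231] pointing down, gripper open.
Joint ranges: [-3.01, 3.01], [-1.01, 2.22], [0.06, 2.58], [-1.02, 4.17], [0.09, 2.62], [-3.14, 3.14]. Speed limits (rad/s): [2.57, 2.57, 3.14, 3.14, 3.14, 3.14].

### API

Orientations are given as a rotation vector (axis times angle).
In Python, from station import ctrl gives the robot as it stands.
- The arm moves only by the tool play_rows, never from a script. Its argument "motion" is a list that holds one entry, the list of rows, each a list of 7 numbers: the closure, from -1 (fully open) to 1 (shut), then the shift along the tool's x, y, z in cm, then the turn, a rotation vector about the tool's x, y, z in degrees. A call has 1 to 20 rows; each row is the pose to reach, as a shift and turn from the pose measured when the call began, along the tool's axes at that moment; what a row does not reach only later rows make up. A row lasts 1/8 s, in which the tool goes at most 62.5 mm and 10.7 degrees, less where a joint would pass 70% of its speed; a pose out of reach is approached as far as the arm can. A call with a gripper value outside its range is refused whole. The fingers move at their own pace and stop on an object; "newtons" is the grip in N (left out, the last holds). Time passes only in rows, so rows that repeat a pose let the fingers close. It gives the time, the measured TCP pose, the force and the opening at its end, in the units of the state.
- ctrl.get_obs(): the state, without advancing time (a new reading comes with each control period).
- ctrl.get_image(name): name is "scene" or "side" or "wrist"; returns a dict with "color" (384x512x3 uint8, red, green, blue), "mtx" (3x3 intrinsics, pixels), "T" (4x4, takes a point from camera to world coordinates). Camera axes: x right, y up, looking along -z (the intrinsics and any distortion apply to the point x, -y, -z); pixel columns grow to the right and rows downward; lengths in m; the calibration is good to about 2 mm. A picture is of the moment at which its call begins. There is no depth.
- ctrl.finish_job(): hands the job in, once; it reports no verdict.
The state is a dict: "t": time; "q": joint angles; "dq": joint speeds; "effort": joint torques, N m; "tool_pos": TCP position; "tool_rot": TCP orientation; "contact_force": force on the tool from outside, world axes, zero at the start; "wrist_torque": the same for the moment, N m; "opening": finger opening in m.
Only numpy, scipy, OpenCV 4.12 (cv2) and the standard library are available. Lean on these libraries where they do the work, as an engineer would, in place of code of your own. Each camera call takes 0.05 s, during which the arm holds its last target.

## Working session

There is one attempt and no reset: what is moved stays moved. The work goes in short steps, Python scripts to look and compute and a tool call to move; the robot and the scene stay as the last step left them, time stands still between calls to the robot, and variables do not carry over. Pictures are saved under pics/ and viewed, and the job is handed in when it is done.

Besides the shell and the picture viewer there is one more tool, called after "Request:" as name(argument=value, ...), one argument or row to a line, values as JSON. play_rows: Moves the arm, as the interface text tells. Its arguments: {"type":"object","properties":{"motion":{"type":"array"},"newtons":{"type":"number"}},"required":["motion"]}

```bash
mkdir -p pics; ls
python3 - <<'E'
from station import ctrl
import cv2,numpy as np
o=ctrl.get_obs(); print({k:np.round(v,4).tolist() for k,v in o.items()})
for n in ["scene","side","wrist"]:
    im=ctrl.get_image(n); cv2.imwrite(f"pics/{n}0.png",im["color"][:,:,::-1]); np.savez(f"pics/{n}0.npz",**im)
    print(n,np.round(im["mtx"],1).tolist(),np.round(im["T"],3).tolist(),im.keys())
E
```

```text
pics
{'t': 0.0, 'q': [-0.119, 0.0534, 1.6143, -0.0, 1.476, -0.119], 'dq': [-0.0002, -0.001, 0.0008, 0.001, -0.0011, 0.0009], 'effort': [0.0003, -39.367, -37.0176, -0.0002, 0.0069, -0.0], 'tool_pos': [0.6244, 0.0001, 0.2301], 'tool_rot': [-2.2203, -2.2203, 0.002], 'contact_force': [-0.2907, -0.7815, -0.2086], 'wrist_torque': [0.0146, 0.0125, -0.0162], 'opening': 0.0854}
scene [[415.8, 0.0, 252.9], [0.0, 415.8, 188.2], [0.0, 0.0, 1.0]] [[0.755, 0.379, -0.534, -0.432], [-0.655, 0.408, -0.636, -1.141], [-0.023, 0.83, 0.557, 1.079], [0.0, 0.0, 0.0, 1.0]] dict_keys(['color', 'mtx', 'T'])
side [[387.6, 0.0, 247.5], [0.0, 387.6, 191.2], [0.0, 0.0, 1.0]] [[0.913, 0.279, -0.297, 0.143], [-0.407, 0.584, -0.703, -0.935], [-0.022, 0.763, 0.646, 0.891], [0.0, 0.0, 0.0, 1.0]] dict_keys(['color', 'mtx', 'T'])
wrist [[281.4, 0.0, 254.3], [0.0, 281.4, 197.1], [0.0, 0.0, 1.0]] [[1.0, 0.001, 0.001, 0.626], [-0.001, 0.965, 0.264, 0.067], [-0.001, -0.264, 0.965, 0.372], [0.0, 0.0, 0.0, 1.0]] dict_keys(['color', 'mtx', 'T'])
```

View pics/scene0.png

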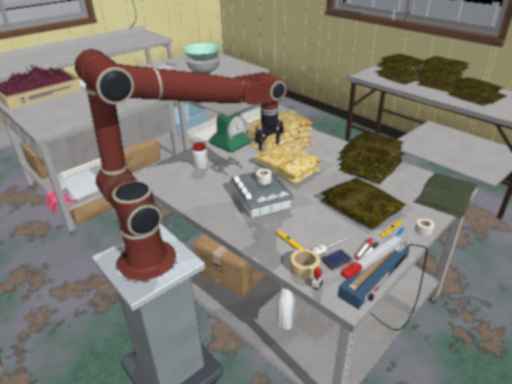

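View pics/side0.png

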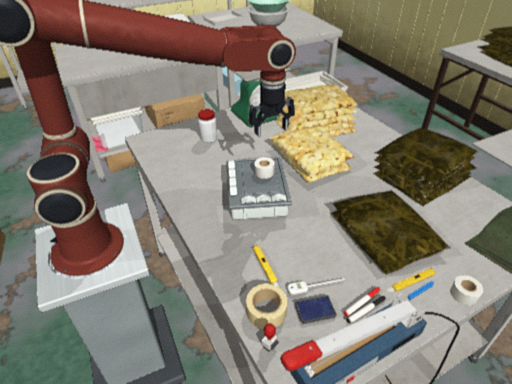

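View pics/wrist0.png

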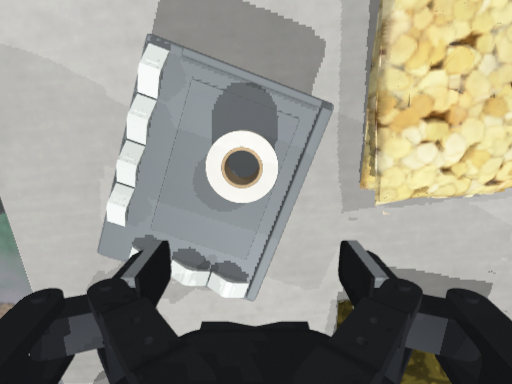

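The wrist view shows the tub best. Lid corners are near (150,36), (331,103), (249,299) and (98,252). Tabs 1–4 run down its left edge, tabs 5–7 along the bottom edge (5 partly hidden by a finger), and the label roll is at (241,167).

```bash
cat > h.py <<'E'
import numpy as np
def ray(im,u,v,z):
    K=im["mtx"];T=im["T"]
    d=T[:3,:3]@np.array([(u-K[0,2])/K[0,0],-(v-K[1,2])/K[1,1],-1]);o=T[:3,3]
    return (o+d*(z-o[2])/d[2])[:2]
def proj(im,P):
    T=im["T"];K=im["mtx"];p=T[:3,:3].T@(np.asarray(P)-T[:3,3]);return K[0,2]+K[0,0]*p[0]/-p[2],K[1,2]-K[1,1]*p[1]/-p[2]
def fit(A,B): # B=R A + t
    a=A-A.mean(0);b=B-B.mean(0);th=np.arctan2((a[:,0]*b[:,1]-a[:,1]*b[:,0]).sum(),(a*b).sum())
    R=np.array([[np.cos(th),-np.sin(th)],[np.sin(th),np.cos(th)]]);return th,R,B.mean(0)-R@A.mean(0)
E
python3 - <<'E'
import cv2,numpy as np
from h import *
im=dict(np.load("pics/wrist0.npz"));c=im["color"]
g=c.astype(int);w=((g.min(2)>200)&(np.ptp(g,axis=2)<25)).astype(np.uint8)
n,l,s,ce=cv2.connectedComponentsWithStats(w)
for i in range(1,n):
    if s[i,4]>60: print(s[i],np.round(ce[i],1),np.round(ray(im,*ce[i],0.083),4))
cv2.imwrite("pics/wz.png",cv2.resize(c[20:310,80:345,::-1],None,fx=2.05,fy=2.05,interpolation=cv2.INTER_CUBIC))
E
```

```text
[ 137   44   32   54 1069] [150.4  69.8] [0.5272 0.1134]
[126  94  30  50 925] [138.9 118.2] [0.5115 0.0694]
[ 206  131   72   72 2719] [241.5 166. ] [0.6123 0.0218]
[116 141  28  46 799] [128.2 162.9] [0.4956 0.0251]
[106 184  28  42 738] [118.  204.2] [ 0.4795 -0.0192]
[171 261  38  25 562] [188.2 275.6] [ 0.5492 -0.1051]
[208 273  41  25 580] [226.5 287.4] [ 0.593  -0.1205]
```

View pics/wz.png

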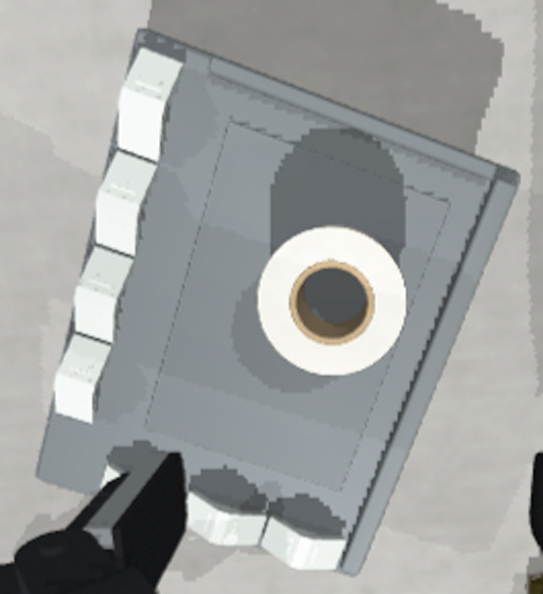

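Run:
```python
import cv2,numpy as np
from h import *
im=dict(np.load("pics/wrist0.npz"))
px=[(150.4,69.8),(138.9,118.2),(128.2,162.9),(118,204.2),(188.2,275.6),(226.5,287.4)]
tab=np.array([(-82,92),(-82,44),(-82,-4),(-82,-52),(-36,-107),(12,-107),(60,-107)])/1e3
A=tab[[0,1,2,3,5,6]]
for z in (.08,.083):
    B=np.array([ray(im,*p,z) for p in px]);th,R,t=fit(A,B);print("tabs",z,th,t,np.round((B-(A@R.T+t))*1e3,1).tolist())
cp=np.array([(148.5,35),(332.5,105),(249.5,300),(98,251)])
C=np.array([(-100,125),(100,125),(100,-125),(-100,-125)])/1e3
B=np.array([ray(im,u,v,z) for (u,v),z in zip(cp,(.072,.076,.071,.07))]);th,R,t=fit(C,B);print("corn",th,t,np.round((B-(C@R.T+t))*1e3,1).tolist())
v=c=im["color"][:,:,::-1].copy()
for T in np.vstack([tab]): 
    q=R@T+t;print(np.round(q,4));u=proj(im,[*q,.0865]);cv2.circle(v,tuple(int(round(a)) for a in u),2,(0,0,255),-1)
for T in C:
    q=R@T+t;u=proj(im,[*q,.07]);cv2.circle(v,tuple(int(round(a)) for a in u),2,(255,0,0),-1)
cv2.imwrite("pics/ov.png",cv2.resize(v[20:310,80:345],None,fx=2.05,fy=2.05,interpolation=cv2.INTER_CUBIC))
s=dict(np.load("pics/side0.npz"));v=s["color"][:,:,::-1].copy()
v=cv2.resize(v[140:235,205:315],None,fx=6,fy=6,interpolation=cv2.INTER_CUBIC)
for P in [[*(R@T+t),.0865] for T in tab]+[[*(R@T+t),.07] for T in C]:
    u=proj(s,P);cv2.circle(v,(int((u[0]-205+.5)*6),int((u[1]-140+.5)*6)),4,(0,0,255),-1)
cv2.imwrite("pics/ovs.png",v)
```

```text
tabs 0.08 -0.34782595456699583 [ 5.72686620e-01 -4.76233176e-04] [[-0.8, -0.0], [-0.3, 0.6], [0.1, 0.9], [0.0, 1.2], [1.0, -1.7], [-0.0, -1.0]]
tabs 0.083 -0.34782595456699616 [5.73724047e-01 2.89501527e-04] [[-0.8, -1.3], [-0.1, -0.2], [0.4, 0.6], [0.5, 1.4], [0.7, -0.7], [-0.7, 0.2]]
corn -0.3506053146363086 [5.72410153e-01 3.31962994e-04] [[3.2, -6.2], [-5.7, -1.4], [-4.0, 5.4], [6.4, 2.2]]
[0.527  0.1149]
[0.5105 0.0698]
[0.494  0.0247]
[ 0.4775 -0.0203]
[ 0.5018 -0.0878]
[ 0.5469 -0.1043]
[ 0.592  -0.1208]
```

View pics/ov.png

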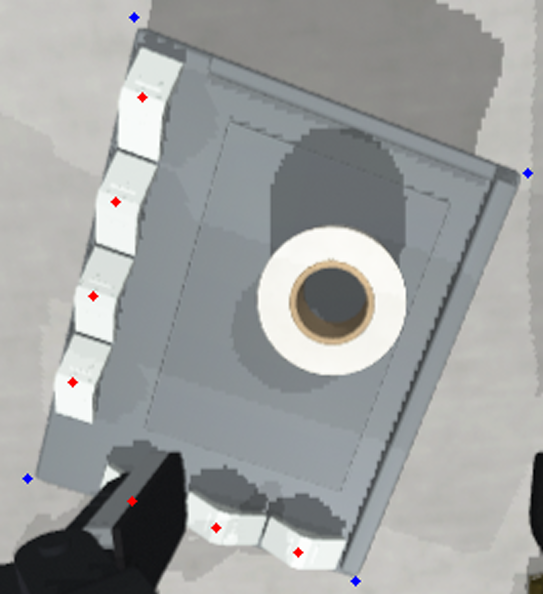

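View pics/ovs.png

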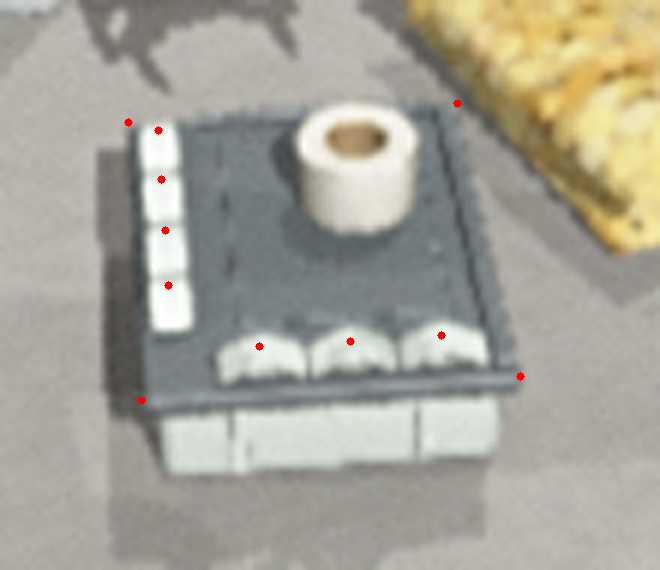

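Run:
```python
import cv2,numpy as np
from h import *
im=dict(np.load("pics/wrist0.npz"));s=dict(np.load("pics/side0.npz"))
tab=np.array([(-82,92),(-82,44),(-82,-4),(-82,-52),(-36,-107),(12,-107),(60,-107)])/1e3
B=np.array([ray(im,80+u/2.05,20+v/2.05,.0865) for u,v in [(148,86),(125,193),(102,288),(79,377)]])
print(np.round(B,4),fit(tab[:4],B))
B=np.array([ray(s,205+u/6-.5,140+v/6-.5,.0865) for u,v in [(260,340),(350,337),(442,332)]])
print(np.round(B,4),fit(tab[4:],B))
# crown mid-line of near row in side view: blob centroids
c=s["color"].astype(int)
w=((c.min(2)>195)).astype(np.uint8);n,l,st,ce=cv2.connectedComponentsWithStats(w[140:235,205:315])
for i in range(1,n):
    if st[i,4]>15: print(st[i],ce[i]+[205,140],np.round(ray(s,*(ce[i]+[205,140]),.083),4))
```

```text
[[ 0.5307  0.1196]
 [ 0.5153  0.0732]
 [ 0.4991  0.0281]
 [ 0.4818 -0.0179]] (np.float64(-0.34203093814806484), array([[ 0.94207543,  0.33540108],
       [-0.33540108,  0.94207543]]), array([0.57729303, 0.00439632]))
[[ 0.5041 -0.0829]
 [ 0.5479 -0.1011]
 [ 0.5935 -0.1184]] (np.float64(-0.37820569300197493), array([[ 0.92932869,  0.36925356],
       [-0.36925356,  0.92932869]]), array([0.57686538, 0.00307979]))
[ 50  17  19  21 211] [265.09952607 166.78672986] [0.6234 0.0372]
[ 24  20   8  35 200] [232.095 178.105] [0.4956 0.0282]
[52 55 14  7 60] [262.98333333 197.86666667] [ 0.5455 -0.1072]
[68 54 13  6 58] [278.93103448 196.79310345] [ 0.5933 -0.1243]
[37 56 14  7 66] [248.40909091 198.93939394] [ 0.5019 -0.0921]
[ 28  67  41  12 328] [253.3902439  212.38109756] [ 0.4903 -0.1547]
[ 70  67  13   9 102] [280.78431373 210.45098039] [ 0.5691 -0.1827]
```

Run:
```python
import numpy as np
from h import *
s=dict(np.load("pics/side0.npz"))
print("jar cap",ray(s,207,115,.121),"jar base",ray(s,209,141,0))
for p in [(255,246),(273,282)]: print("cutter",ray(s,*p,.01))
print("roll",ray(s,265,161,.112))
```

```text
jar cap [0.54303932 0.40555212] jar base [0.53948054 0.40286853]
cutter [ 0.46464851 -0.22004549]
cutter [ 0.45427391 -0.36017767]
roll [0.62034167 0.03214153]
```

Request:
play_rows(
  motion=[
    [[1,4,-2,2,0,0,0],[1,8,-4,4,0,0,0],[1,12,-6,6,0,0,0],[1,16.1,-7.9,8,0,0,0],[1,16.1,-7.9,8,0,0,0],[1,16.1,-7.9,8,0,0,0],[1,16.1,-7.9,8,0,0,0]],
  ],
  newtons=20,
)

```text
t: 1.02
tool_pos: [0.5464, 0.1602, 0.1514]
tool_rot: [-2.223, -2.22, -0.0]
contact_force: [-0.4, 0.4, -0.4]
opening: -0.0001
```

Run:
```python
from station import ctrl
import cv2,numpy as np
a=[]
for n in ["side","wrist"]:
    im=ctrl.get_image(n); np.savez(f"pics/{n}1.npz",**im)
    c=im["color"][:,:,::-1]
    a.append(cv2.resize(c[110:240,190:330],(400,371)) if n=="side" else cv2.resize(c,(400,300)))
a[1]=cv2.copyMakeBorder(a[1],0,71,0,0,cv2.BORDER_CONSTANT)
cv2.imwrite("pics/p1.png",np.hstack(a)); print(ctrl.get_obs()["tool_pos"])
```

```text
[0.54629718 0.16023264 0.15128166]
```

View pics/p1.png

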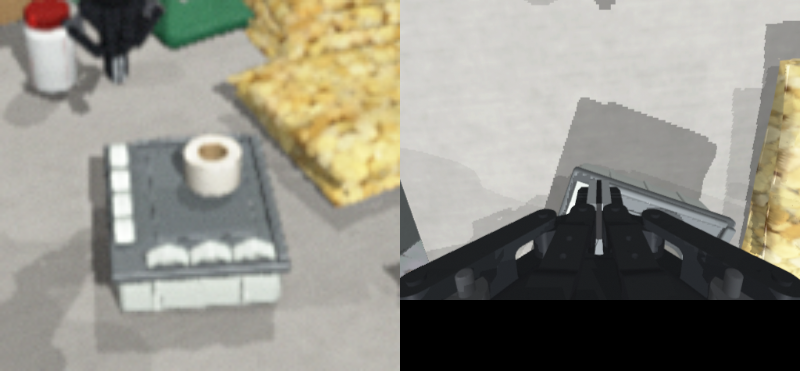

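Request:
play_rows(
  motion=[
    [[1,0,0,3,0,0,0],[1,0,0,6,0,0,0],[1,0,0,7.05,0,0,0],[1,0,0,7.05,0,0,0],[1,0,0,7.05,0,0,0]],
  ],
)

```text
t: 1.75
tool_pos: [0.5475, 0.1603, 0.0824]
tool_rot: [2.223, 2.219, 0.003]
contact_force: [0.2, 0.2, 0.4]
opening: 0.0001
```

Run:
```python
from station import ctrl
import cv2,numpy as np
for n in ["side"]:
    im=ctrl.get_image(n)
    c=im["color"][:,:,::-1]
    cv2.imwrite("pics/p2.png",cv2.resize(c[110:240,190:330],None,fx=4,fy=4,interpolation=cv2.INTER_CUBIC))
print([ctrl.get_obs()["tool_pos"] for _ in range(3)])
```

```text
[array([0.5475119 , 0.16036997, 0.08250424]), array([0.5475119 , 0.16036997, 0.08250424]), array([0.5475119 , 0.16036997, 0.08250424])]
```

View pics/p2.png

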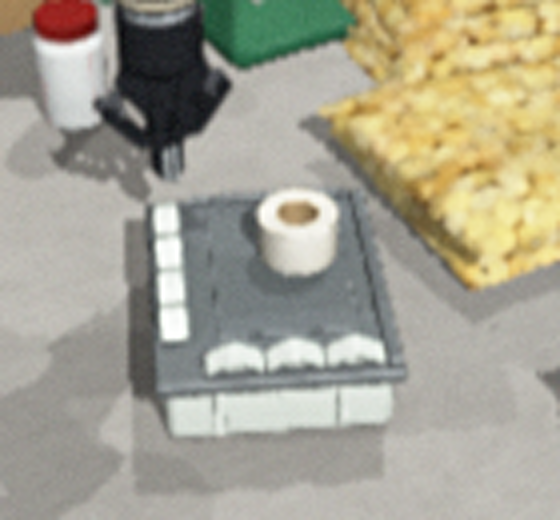

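Request:
play_rows(
  motion=[
    [[1,-0.5,-0.5,0.38,0,0,0],[1,-1,-0.68,0.38,0,0,0],[1,-1.5,-0.86,0.38,0,0,0],[1,-2,-1.05,0.38,0,0,0],[1,-2.5,-1.23,0.38,0,0,0],[1,-3,-1.41,0.38,0,0,0],[1,-3.5,-1.59,0.38,0,0,0],[1,-4,-1.77,0.38,0,0,0],[1,-4.5,-1.95,0.38,0,0,0],[1,-5,-2.14,0.38,0,0,0],[1,-5.5,-2.32,0.38,0,0,0],[1,-5.5,-2.32,0.38,0,0,0]],
  ],
)

```text
t: 3.3
tool_pos: [0.5243, 0.1048, 0.079]
tool_rot: [2.222, 2.218, 0.003]
contact_force: [0.3, 0.3, 4.9]
opening: -0.0004
```

Run:
```python
from station import ctrl
import cv2,numpy as np
a=[]
for n in ["side","wrist"]:
    im=ctrl.get_image(n); np.savez(f"pics/{n}3.npz",**im)
    c=im["color"][:,:,::-1]
    a.append(cv2.resize(c[140:240,200:320],None,fx=4,fy=4,interpolation=cv2.INTER_CUBIC) if n=="side" else cv2.resize(c,(320,240)))
a[1]=cv2.copyMakeBorder(a[1],0,160,0,0,cv2.BORDER_CONSTANT)
cv2.imwrite("pics/p3.png",np.hstack(a)); o=ctrl.get_obs();print(o["tool_pos"],o["contact_force"])
```

```text
[0.52433527 0.10485712 0.07895462] [-0.88073733 -1.13419123  4.77072868]
```

View pics/p3.png

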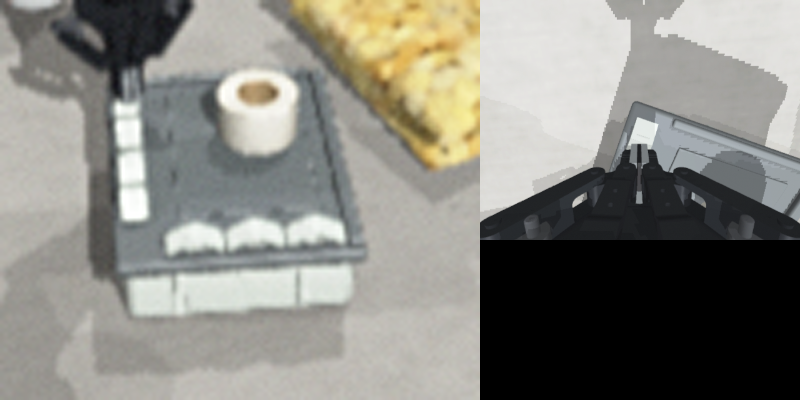

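Request:
play_rows(
  motion=[
    [[1,-0.5,-0.22,0,0,0,0],[1,-1,-0.4,0,0,0,0],[1,-1.5,-0.58,0,0,0,0],[1,-2,-0.76,0,0,0,0],[1,-2.5,-0.95,0,0,0,0],[1,-3,-1.13,0,0,0,0],[1,-3.5,-1.31,0,0,0,0],[1,-4,-1.49,0,0,0,0],[1,-4.5,-1.67,0,0,0,0],[1,-5,-1.85,0,0,0,0],[1,-5.5,-2.03,0,0,0,0],[1,-6,-2.21,0,0,0,0],[1,-6.5,-2.4,0,0,0,0],[1,-7,-2.58,0,0,0,0],[1,-7.5,-2.76,0,0,0,0],[1,-8,-2.94,0,0,0,0],[1,-8.5,-3.12,0,0,0,0],[1,-8.5,-3.12,0,0,0,0]],
  ],
)

```text
t: 5.65
tool_pos: [0.4929, 0.0192, 0.079]
tool_rot: [2.222, 2.217, 0.001]
contact_force: [-1.3, -0.5, 2.0]
opening: -0.0001
```

Run:
```python
from station import ctrl
import cv2,numpy as np
a=[]
for n in ["side","wrist"]:
    im=ctrl.get_image(n); np.savez(f"pics/{n}4.npz",**im)
    c=im["color"][:,:,::-1]
    a.append(cv2.resize(c[140:240,200:320],None,fx=4,fy=4,interpolation=cv2.INTER_CUBIC) if n=="side" else cv2.resize(c,(320,240)))
a[1]=cv2.copyMakeBorder(a[1],0,160,0,0,cv2.BORDER_CONSTANT)
cv2.imwrite("pics/p4.png",np.hstack(a)); o=ctrl.get_obs();print(o["tool_pos"],o["contact_force"])
```

```text
[0.49291751 0.01926207 0.07904512] [-0.25523806 -2.0758279   3.0402706 ]
```

View pics/p4.png

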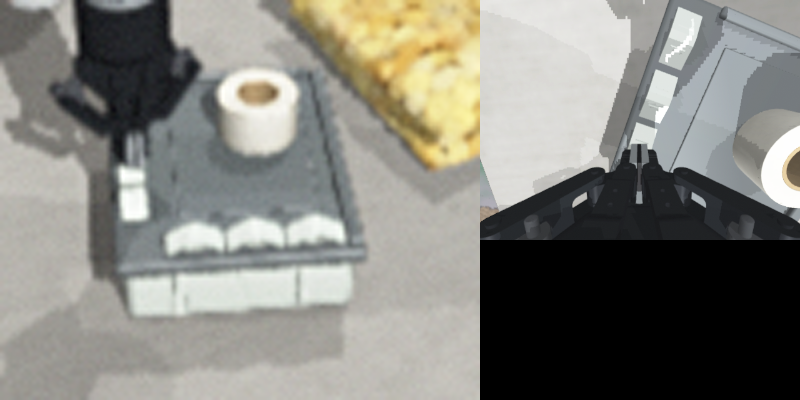

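Request:
play_rows(
  motion=[
    [[1,-0.5,-0.22,0,0,0,0],[1,-1,-0.4,0,0,0,0],[1,-1.5,-0.58,0,0,0,0],[1,-2,-0.76,0,0,0,0],[1,-2.5,-0.95,0,0,0,0],[1,-3,-1.13,0,0,0,0],[1,-3.5,-1.31,0,0,0,0],[1,-4,-1.49,0,0,0,0],[1,-4.5,-1.67,0,0,0,0],[1,-5,-1.85,0,0,0,0],[1,-5.5,-2.03,0,0,0,0],[1,-6,-2.21,0,0,0,0],[1,-6.5,-2.4,0,0,0,0],[1,-7,-2.58,0,0,0,0],[1,-7.5,-2.76,0,0,0,0],[1,-8,-2.94,0,0,0,0],[1,-8.5,-3.12,0,0,0,0],[1,-9,-3.25,0,0,0,0],[1,-9,-3.25,0,0,0,0]],
  ],
)

```text
t: 8.12
tool_pos: [0.4602, -0.071, 0.0792]
tool_rot: [2.222, 2.217, 0.0]
contact_force: [-0.0, -0.1, 0.4]
opening: -0.0003
```

Run:
```python
from station import ctrl
import cv2,numpy as np
a=[]
for n in ["side","wrist"]:
    im=ctrl.get_image(n); np.savez(f"pics/{n}5.npz",**im)
    c=im["color"][:,:,::-1]
    a.append(cv2.resize(c[140:240,200:320],None,fx=4,fy=4,interpolation=cv2.INTER_CUBIC) if n=="side" else cv2.resize(c,(320,240)))
a[1]=cv2.copyMakeBorder(a[1],0,160,0,0,cv2.BORDER_CONSTANT)
cv2.imwrite("pics/p5.png",np.hstack(a)); o=ctrl.get_obs();print(o["tool_pos"],o["contact_force"])
```

```text
[ 0.46027599 -0.07071057  0.07914922] [ 0.20623294  0.29066238 -1.2959783 ]
```

View pics/p5.png

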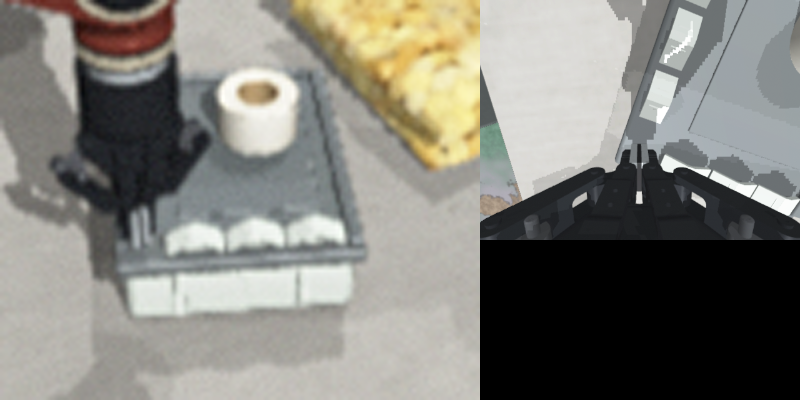

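Request:
play_rows(
  motion=[
    [[1,-0.1,0.55,0,0,0,0],[1,-0.3,1.1,0,0,0,0],[1,-0.5,1.65,0,0,0,0],[1,-0.7,2.2,0,0,0,0],[1,-0.9,2.75,0,0,0,0],[1,-1.1,3.3,0,0,0,0],[1,-1.3,3.85,0,0,0,0],[1,-1.5,4.4,0,0,0,0],[1,-1.7,4.95,0,0,0,0],[1,-1.9,5.5,0,0,0,0],[1,-2.1,6.05,0,0,0,0],[1,-2.3,6.6,0,0,0,0],[1,-2.5,7.15,0,0,0,0],[1,-2.7,7.7,0,0,0,0],[1,-2.9,8.25,0,0,0,0],[1,-2.9,8.25,0,0,0,0]],
  ],
)

```text
t: 10.22
tool_pos: [0.5434, -0.1001, 0.0795]
tool_rot: [2.221, 2.217, 0.001]
contact_force: [-0.3, -0.3, -0.2]
opening: 0.0002
```

Run:
```python
from station import ctrl
import cv2,numpy as np
a=[]
for n in ["side","wrist"]:
    im=ctrl.get_image(n); np.savez(f"pics/{n}6.npz",**im)
    c=im["color"][:,:,::-1]
    a.append(cv2.resize(c[140:240,200:320],None,fx=4,fy=4,interpolation=cv2.INTER_CUBIC) if n=="side" else cv2.resize(c,(320,240)))
a[1]=cv2.copyMakeBorder(a[1],0,160,0,0,cv2.BORDER_CONSTANT)
cv2.imwrite("pics/p6.png",np.hstack(a)); o=ctrl.get_obs();print(o["tool_pos"],o["contact_force"])
```

```text
[ 0.5429117  -0.09992994  0.07941576] [-0.55771245 -0.73715481 -0.01656074]
```

View pics/p6.png

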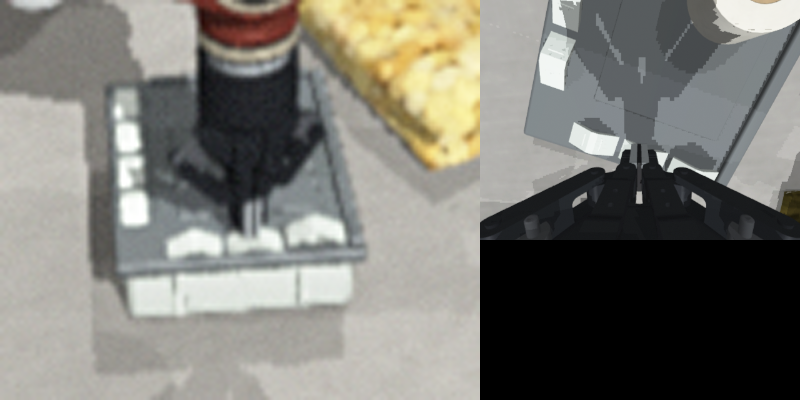

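Run:
```python
import cv2,numpy as np
c=np.load("pics/wrist6.npz")["color"][:,:,::-1];s=np.load("pics/side6.npz")["color"][:,:,::-1]
cv2.imwrite("pics/p6w.png",cv2.resize(c[0:280,50:400],None,fx=2.1,fy=2.1,interpolation=cv2.INTER_CUBIC))
cv2.imwrite("pics/p6s.png",cv2.resize(s[155:215,220:300],None,fx=9,fy=9,interpolation=cv2.INTER_CUBIC))
```

```text
(no output)
```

View pics/p6w.png

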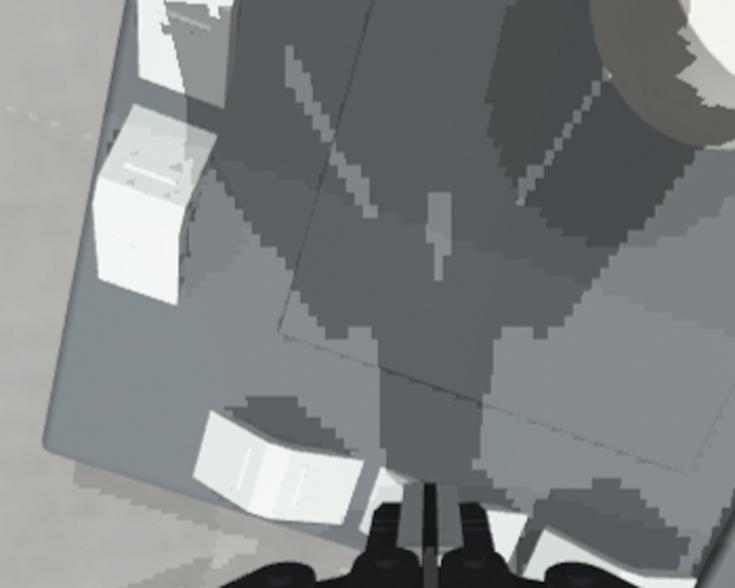

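View pics/p6s.png

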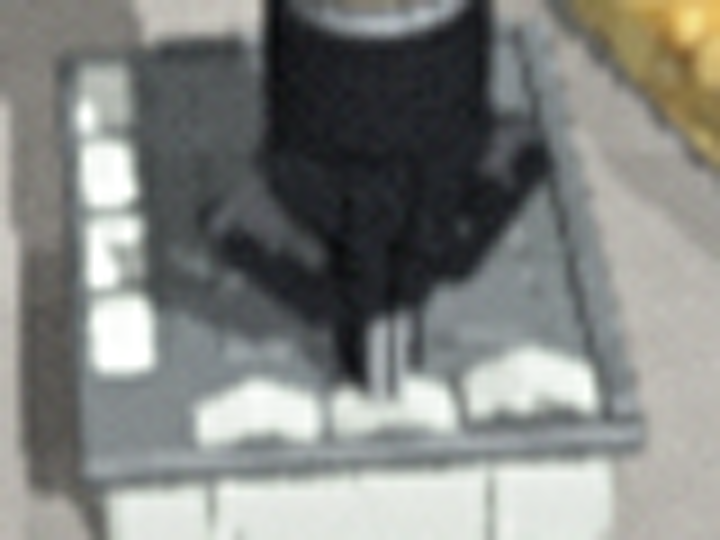

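Run:
```python
import cv2,numpy as np
L=[np.load(f"pics/side{k}.npz")["color"][185:210,236:292,::-1] for k in (0,5,6)]
cv2.imwrite("pics/cmp.png",np.vstack([cv2.resize(x,None,fx=8,fy=8,interpolation=cv2.INTER_CUBIC) for x in L])[:600])
```

```text
(no output)
```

View pics/cmp.png

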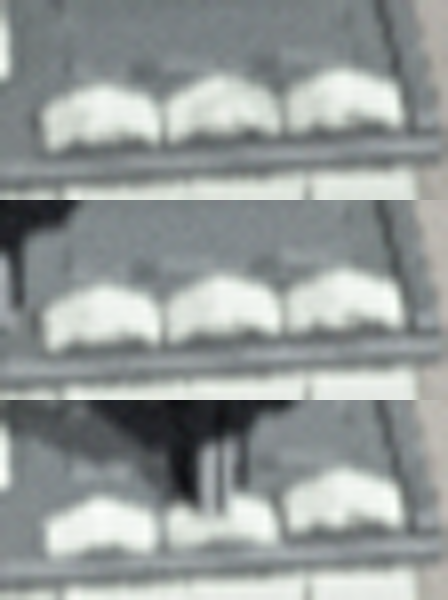

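Request:
play_rows(
  motion=[
    [[1,-0.2,0.5,0.04,0,0,0],[1,-0.4,1,0.04,0,0,0],[1,-0.6,1.5,0.04,0,0,0],[1,-0.8,2,0.04,0,0,0],[1,-0.95,2.5,0.04,0,0,0],[1,-1.15,3,0.04,0,0,0],[1,-1.3,3.5,0.04,0,0,0],[1,-1.5,4,0.04,0,0,0],[1,-1.7,4.5,0.04,0,0,0],[1,-1.85,5,0.04,0,0,0],[1,-2.05,5.5,0.04,0,0,0],[1,-2.2,6,0.04,0,0,0],[1,-2.4,6.5,0.04,0,0,0],[1,-2.6,7,0.04,0,0,0],[1,-2.75,7.5,0.04,0,0,0],[1,-2.75,7.5,0.04,0,0,0]],
  ],
)

```text
t: 12.32
tool_pos: [0.6182, -0.1277, 0.0793]
tool_rot: [2.221, 2.217, 0.001]
contact_force: [-0.0, -0.3, -0.9]
opening: 0.0002
```

Request:
play_rows(
  motion=[
    [[1,0,0,-3,0,0,0],[1,0,0,-7,0,0,0],[1,4,0,-12,0,0,0],[1,8,0,-15,0,0,0],[1,12,0,-15,0,0,0],[1,13,0,-15,0,0,0],[1,13,0,-15,0,0,0],[1,13,0,-15,0,0,0]],
  ],
)

```text
t: 13.32
tool_pos: [0.6178, 0.0015, 0.2283]
tool_rot: [2.223, 2.216, -0.001]
contact_force: [-0.5, 0.4, -0.5]
opening: 0.0001
```

Run:
```python
from station import ctrl
import cv2,numpy as np
for n in ["side","wrist"]:
    im=ctrl.get_image(n); np.savez(f"pics/{n}7.npz",**im)
    c=im["color"][:,:,::-1]
    if n=="wrist": cv2.imwrite("pics/p7w.png",cv2.resize(c,None,fx=1.5,fy=1.5))
L=[np.load(f"pics/side{k}.npz")["color"][155:215,220:300,::-1] for k in (0,7)]
cv2.imwrite("pics/cmp7.png",np.hstack([cv2.resize(x,None,fx=5,fy=5,interpolation=cv2.INTER_CUBIC) for x in L]))
o=ctrl.get_obs();print(o["t"],o["tool_pos"],o["contact_force"])
```

```text
13.425 [0.61788896 0.00142177 0.22847277] [ 0.04214119 -0.11872791 -0.43818821]
```

View pics/p7w.png

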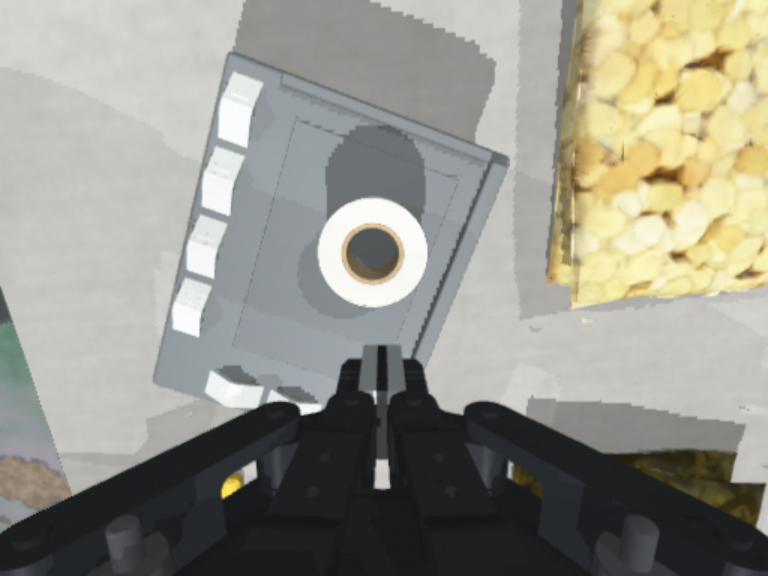

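View pics/cmp7.png

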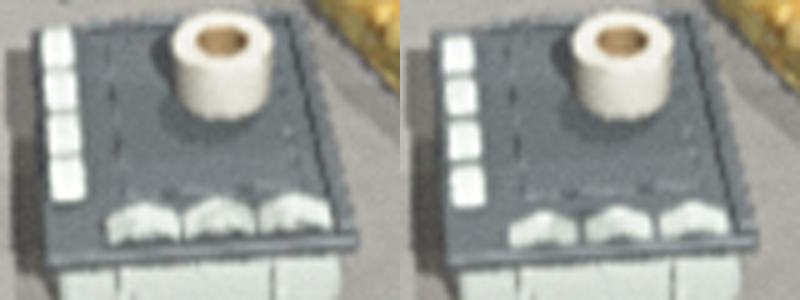

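All seven tabs look equally lowered, and the tub and roll look unmoved. I'll check how far each tab went down numerically before handing in.

Run:
```python
import cv2,numpy as np
from h import *
A,B=[dict(np.load(f"pics/side{k}.npz")) for k in (0,7)]
tab=np.array([(-82,92),(-82,44),(-82,-4),(-82,-52),(-36,-107),(12,-107),(60,-107)])/1e3
th=-.348;R=np.array([[np.cos(th),-np.sin(th)],[np.sin(th),np.cos(th)]]);t=np.array([.576,.002])
ga,gb=[cv2.cvtColor(x["color"],cv2.COLOR_RGB2GRAY).astype(np.float32) for x in (A,B)]
for i,T in enumerate(tab):
    q=R@T+t;u=proj(A,[*q,.087]);d=proj(A,[*q,.079])
    # template of tab top in A, sub-pixel match in B
    s=8;x,y=int(round(u[0])),int(round(u[1]))
    w,h0,h1=(6,5,3) if i>3 else (4,5,6)
    up=lambda g,a,b,c,e:cv2.resize(g[a:b,c:e],None,fx=s,fy=s,interpolation=cv2.INTER_CUBIC)
    r=cv2.matchTemplate(up(gb,y-h0-4,y+h1+5,x-w-2,x+w+3),up(ga,y-h0,y+h1+1,x-w,x+w+1),cv2.TM_CCOEFF_NORMED)
    _,m,_,p=cv2.minMaxLoc(r);dv=p[1]/s-4;print(i+1,"shift px",p[0]/s-2,dv,"full",np.round(np.subtract(d,u),2),"mm",round(8*dv/(d[1]-u[1]),1),round(m,2))
for nm,(a,b,c,e) in {"tub front":(205,225,228,290),"roll":(150,185,250,280),"jar":(105,145,195,222)}.items():
    r=cv2.matchTemplate(up(gb,a-3,b+3,c-3,e+3),up(ga,a,b,c,e),cv2.TM_CCOEFF_NORMED);_,m,_,p=cv2.minMaxLoc(r);print(nm,np.array(p)/s-3,round(m,3))
```

```text
1 shift px 0.125 1.375 full [0.11 1.83] mm 6.0 0.96
2 shift px 0.0 1.25 full [0.11 1.85] mm 5.4 0.98
3 shift px 0.125 1.125 full [0.11 1.87] mm 4.8 0.98
4 shift px 0.0 1.375 full [0.11 1.88] mm 5.8 0.96
5 shift px -0.75 1.875 full [0.05 1.9 ] mm 7.9 0.95
6 shift px 0.5 1.75 full [-0.01  1.9 ] mm 7.4 0.95
7 shift px -0.375 1.75 full [-0.08  1.9 ] mm 7.4 0.98
tub front [0. 0.] 0.998
roll [0. 0.] 0.999
jar [0. 0.] 0.984
```

Run:
```python
from station import ctrl
print(ctrl.finish_job())
```

```text
the job is handed in; nothing more can be done
None
```

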